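Post the backup drive into the drop box through its gravity flap

TASK

Put the backup drive away for the night: it lies on the tray of the wooden drop box. With your fingertips slide it gently along the tray so that it swings the metal gravity flap inward, push it on through the opening until it drops down into the box, then draw your fingers back out so that the flap falls fully shut. Do not pick the drive up or carry it, and leave the memory stick in front of the box and the key on top of it where they lie.

Things in the scene. Friction and masses are not known exactly. Their poses are not given: they have to be found in the camera images.
- drop_box: Dark wooden drop box fixed to the desk, 310 long (its x) x 166 wide (y) x 168 mm high. Origin: on the desk, under the middle of the sill over which things go in. +x is level, into the box (the way to push), z up. Rear part: flat top at z 168 mm from x 36 to 186 mm. Inside, felt falls 20 degrees from the sill to x 45 mm, then 50 degrees to a padded floor at z 12 mm (x 113 to 177 mm).
- tray (a point): Middle of the loading tray's top, 62 mm before the sill (axes as the box's). The tray is level grey felt, z = 110 mm over the desk, from x = -125 mm to the sill at x = 0 in the box's frame, 150 mm clear between side rails 6 mm high. Its front end is open: fingers can come in behind the drive there. It holds the drive and nothing else.
- sill (a point): Middle of the sill: tray's inner edge, z = 110 mm, foot of the opening (axes as the box's). The opening is 150 mm wide and leans back: the closed flap runs from here up to the hinge. Nothing but the flap is between, so upright fingers can follow the drive until their front is about 28 mm past the sill.
- hinge (a point): Middle of the flap's hinge rod (8 mm thick, along the box's y), 38 mm past and 43 mm above the sill, z = 153 mm over the desk.
- flap (a joint): Angle of the aluminium flap about the hinge rod at its top edge (rad): 0 = shut, lower edge at the sill; grows to at most 1.95 as the lower edge swings into the box (first in and down). 57 mm from hinge to lower edge, 146 mm wide, 3 mm thick. A counterweight bar behind it always swings it shut; opening takes under 0.3 N at the lower edge. No catch.
- drive: Portable backup drive: dark grey metal slab with ribbed top, 80 (its x) x 118 (y) x 20 mm (z), about 0.2 kg, flat on the tray, a long side facing the flap, askew by up to 0.25 rad. Origin: centre of its underside. It goes in long side first. Friction on felt about 0.6: past the sill it tilts onto the 20 degree slope but stays; pushed until its rear is some 10 to 15 mm past the sill, it drops.
- usb_stick: A grey memory stick, 18 x 50 x 8 mm, lying on the desk before the open end of the tray. Origin: centre of its underside. To be left alone.
- drawer_key: Brass key of the box, 20 x 56 x 4 mm, lying on the flat top of the box, well behind the hinge. Origin: centre of its underside. To be left alone.

How it is judged:
By the outcome, as a careful person would: the job done as asked, in the order asked, and still so for the second after the job is handed in, with the robot touching nothing.
It also fails if it takes over 35 s, if anything falls off the work surface, if the arm or the gripper's body presses on something with over 40 N, if the wrist force passes 120 N, or if a joint passes its speed limit or range.

ROBOT

A 6-joint arm with a two-finger parallel gripper is mounted at the origin on the work surface; the furniture and walls round the work are solid. World frame = base frame: x ahead of the robot, y to its left, z up, the work surface at z = 0. Lengths are in mm, angles in rad, forces in N, time in s.
With the tool pointing down it reaches from about 300 to 875 mm from the base axis. Payload 6.4 kg.
Tool frame: the origin (TCP) lies at the very end of the fingers, on their centre line; the grasp point (between the pads) lies 19 mm behind it; z points along the fingers, y is the line along which they close (so a half turn about z gives the same grasp; the last joint's range is limited). The gripper opens to 88 mm and grips with 3 to 60 N. Pads are 18 mm wide; open, the fingers measure 123 mm over their backs; the gripper's body (75 mm by 187 mm) begins 45 mm behind the grasp point.
Start: joints at [0.9, 0.181, 1.607, -0, 1.354, -0.206], TCP at [257.732, 514.019, 238.714] pointing down, gripper open.
Joint ranges: [-2.99, 2.99], [-0.89, 2.07], [0.3, 2.58], [-1.14, 4.28], [0, 2.63], [-3.12, 3.12]. Speed limits (rad/s): [2.57, 2.57, 3.01, 3.14, 3.14, 3.14].

INTERFACE

Orientations are given as [roll, pitch, yaw] about the fixed x, y, z axes, in that order (R = Rz(yaw) Ry(pitch) Rx(roll)).
In Python, from cell import * gives the robot as it stands. The module is installed in compiled form; this text tells all that it offers.
- The arm moves only by the tool drive_tool, never from a script. Its argument "targets" is one flat list of numbers, 4 for each row, row after row: the shift along the tool's x, y, z in shares of 800 mm (1.0 is 800 mm), then the turn about the tool's z in normalised numbers (1 is 45 degrees). In form: [x, y, z, roll, x, y, z, roll, ...]. A call has 1 to 8 rows; each row is the pose to reach, as a shift and turn from the pose commanded when the call began, along the tool's axes at that moment; what a row does not reach only later rows make up. A row lasts 1/10 s, in which the tool goes at most 50 mm and 8.59 degrees, less where a joint would pass 70% of its speed; a pose out of reach is approached as far as the arm can. A shift or turn number past 1, either way, is cut back to 1. A call with a gripper value outside its range is refused whole. "grip" is the finger opening in mm, from 0 to 88.1, set as the call begins (left out, the last holds). The fingers move at their own pace and stop on an object; "force" is the grip in N (left out, the last holds). Time passes only in rows, so rows that repeat a pose let the fingers close. It gives the time, the measured TCP pose, the force, the opening and the grip force at its end, in the units of the state.
- read_state(): the state, without advancing time (a new reading comes with each control period).
- get_image(name): name is "side" or "top"; returns a dict with "img" (420x560x3 uint8, red, green, blue), "intrinsics" (3x3 intrinsics, pixels), "origin" and "orientation" of the camera in the world. Camera axes: x right, y down, z forward; pixel columns grow to the right and rows downward; lengths in mm; the calibration is good to about 2 mm. A picture is of the moment at which its call begins. There is no depth.
- close_job(): hands the job in; it is judged then, once.
The state is a dict: "t": time; "joint_pos": joint angles; "joint_velocities": joint speeds; "tau": joint torques, N m; "position": TCP position; "ee_rot": TCP orientation; "force": force on the tool from outside, world axes, zero at the start; "torque": the same for the moment, N m; "grip_width": finger opening in mm; "finger_force": force on a finger pad.
Only numpy, scipy, OpenCV 4.12 (cv2) and the standard library are available. Lean on these libraries where they do the work, as an engineer would, in place of code of your own. Each camera call takes 0.05 s, during which the arm holds its last target. There are 200 camera calls.

## Working session

There is one attempt and no reset: what is moved stays moved. The work goes in short steps, Python scripts to look and compute and a tool call to move; the robot and the scene stay as the last step left them, time stands still between calls to the robot, and variables do not carry over. Pictures are saved under pics/ and viewed, at most 10 in all, crops included, and the job is handed in when it is done.

Besides the shell and the picture viewer there is one more tool, called after "Call:" as name(argument=value, ...) on one line, values as JSON. drive_tool: Moves the arm, as the interface text tells. Its arguments: {"type":"object","properties":{"targets":{"type":"array","items":{"type":"number"}},"grip":{"type":"number"},"force":{"type":"number"}},"required":["targets"]}

```bash
mkdir -p pics; python3 - <<'E'
from cell import *
import cv2
s=read_state();print(s)
for n in("side","top"):
    d=get_image(n);cv2.imwrite(f"pics/{n}0.png",d["img"][:,:,::-1]);print(n,d["intrinsics"],d["origin"],d["orientation"])
E
```

```text
{'t': 0.0, 'joint_pos': array([ 8.99715276e-01,  1.81534193e-01,  1.60797010e+00, -2.88626608e-05,
        1.35382003e+00, -2.06318544e-01]), 'joint_velocities': array([ 0.00151811,  0.00098602, -0.00220283,  0.00040781, -0.00086545,
        0.00208656]), 'tau': array([ 1.42704821e-04, -4.33857894e+01, -3.41852653e+01,  7.01883808e-02,
        3.83797707e-02, -1.99129040e-04]), 'position': array([257.38723057, 513.58486123, 237.83231956]), 'ee_rot': array([-3.13989194e+00, -3.27168193e-04,  2.67683611e+00]), 'force': array([-0.01802171,  0.51728844,  0.56626746]), 'torque': array([-0.00340714,  0.01098588, -0.02513058]), 'finger_force': 0.0, 'grip_width': 88.17296000483469}
side [[461.77178567   0.         279.80341392]
 [  0.         461.77178567 212.42535377]
 [  0.           0.           1.        ]] [ 380.23016997 -533.22658402  474.55877787] [-1.98659792 -0.00864639 -0.11547645]
top [[517.33840162   0.         277.09368549]
 [  0.         517.33840162 206.20933039]
 [  0.           0.           1.        ]] [ 276.66747101  264.92189647 1012.93444407] [-2.94918563 -0.02575171 -1.58296619]
```

View pics/side0.png

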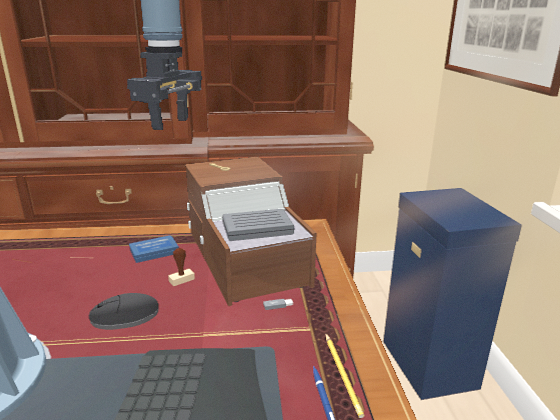

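View pics/top0.png

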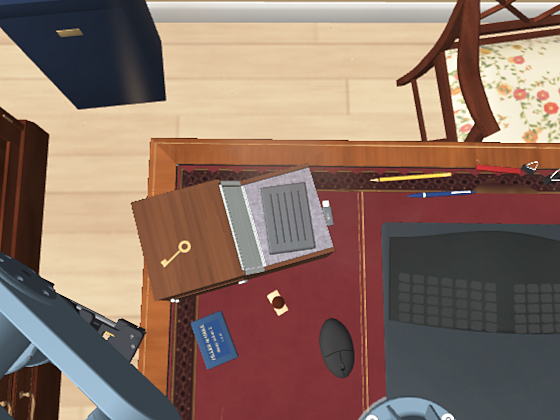

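The side view shows the box with its opening towards the camera: flap about (245,200), drive (258,223), stick (278,304), key (220,167). In the top view the drive is at (289,217), the flap at (241,225), the stick at (327,212) and the key at (176,253). I'll zoom in on both.

```bash
python3 - <<'E'
import cv2
a=cv2.imread("pics/top0.png")[160:305,200:345];b=cv2.imread("pics/side0.png")[150:310,180:325]
cv2.imwrite("pics/zt.png",cv2.resize(a,None,fx=4,fy=4,interpolation=2))
cv2.imwrite("pics/zs.png",cv2.resize(b[:150],None,fx=4,fy=4,interpolation=2))
E
```

```text
(no output)
```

View pics/zt.png

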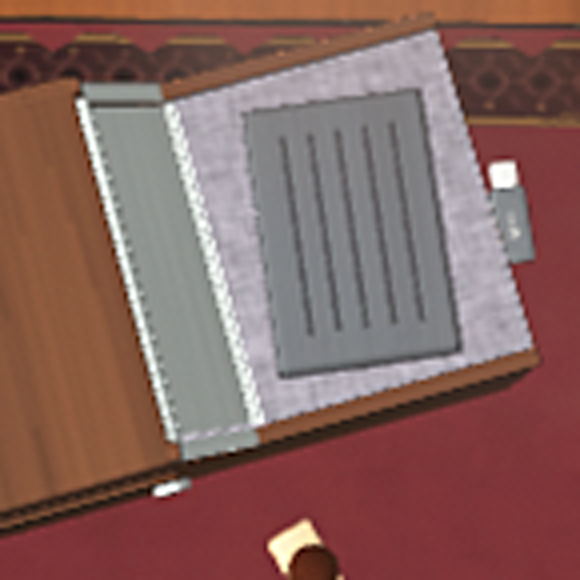

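View pics/zs.png

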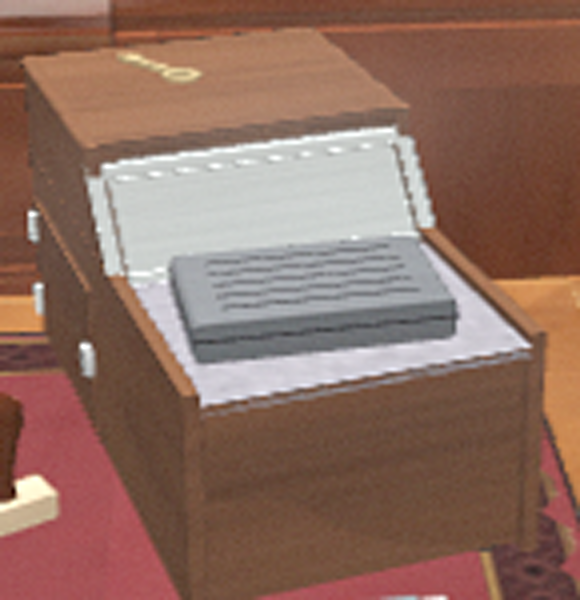

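The zoomed top view (4x, offset 200,160) shows the drive's top-face corners at about (245,112), (418,90), (460,350) and (280,376). The felt front edge runs (437,32)–(530,352) and the sill (172,105)–(262,425).
In the side zoom (offset 180,150) the matching corners are (420,237), (457,300), (195,332) and (170,257). The felt front edge is (533,348)–(203,405) and the sill ends are (422,230) and (128,283). I'll triangulate these.

```bash
cat >h.py <<'E'
import numpy as np
from scipy.spatial.transform import Rotation as R
C={"side":(461.772,279.803,212.425,[380.230,-533.227,474.559],[-1.98659792,-0.00864639,-0.11547645]),
"top":(517.338,277.094,206.209,[276.667,264.922,1012.934],[-2.94918563,-0.02575171,-1.58296619])}
OFF={"top":(200,160),"side":(180,150)}
def ray(n,p):
    f,cx,cy,o,e=C[n];u=(p[0]+.5)/4-.5+OFF[n][0];v=(p[1]+.5)/4-.5+OFF[n][1]
    d=R.from_euler("xyz",e).apply([(u-cx)/f,(v-cy)/f,1]);return np.array(o),d/np.linalg.norm(d)
def plane(n,p,z):
    o,d=ray(n,p);return o+d*(z-o[2])/d[2]
def tri(pt,ps):
    o,d=ray("top",pt);q,e=ray("side",ps)
    s=np.linalg.lstsq(np.c_[d,-e],q-o,rcond=None)[0];a=o+s[0]*d;b=q+s[1]*e
    return (a+b)/2,np.linalg.norm(a-b)
E
python3 - <<'E'
from h import *
np.set_printoptions(precision=1,suppress=True)
for k,z,t,s in [("BR",130,(245,112),(420,237)),("FR",130,(418,90),(457,300)),("FL",130,(460,350),(195,332)),("BL",130,(280,376),(170,257)),
 ("feltR",110,(437,32),(533,348)),("feltL",110,(530,352),(203,405)),("sillR",110,(172,105),(422,230)),("sillL",110,(262,425),(128,283))]:
    print(k,*tri(t,s),plane("top",t,z),plane("side",s,z))
print(plane("top",(503,175),8),plane("top",(515,262),8))
E
```

```text
BR [484.2 268.1 125. ] 2.515516103130289 [481.8 268.1 130. ] [484.  257.2 130. ]
FR [492.  191.8 127.6] 0.41565498236034804 [491.2 192.  130. ] [491.5 186.9 130. ]
FL [377.3 176.1 125.3] 0.5415965571773302 [376.5 176.5 130. ] [377.6 166.6 130. ]
BL [366.8 253.8 126.1] 0.7303986957029501 [366.  253.9 130. ] [367.3 245.2 130. ]
feltR [524.2 180.9 107.8] 1.2446113626873367 [523.  181.2 110. ] [524.  176.9 110. ]
feltL [378.8 143.5 107.5] 1.8990982644861227 [377.5 143.7 110. ] [379.7 139.2 110. ]
sillR [489.7 300.6 114.6] 1.9284369476639016 [489.8 300.8 110. ] [492.2 311.7 110. ]
sillL [346.9 261.6 110.2] 0.16422463285538352 [346.8 261.6 110. ] [346.9 262.2 110. ]
[477.2 140.6   8. ] [433.5 136.    8. ]
```

Both views agree. The tray comes out at z ≈ 108–110 and the drive's top at about 126–130. The sill middle is at (418,281) and the box heading about 105.4°. The drive is at box (-59, +4), askew by about -0.14 rad, and its rear reaches x ≈ -106 against a tray end of -125. All of this fits the given sizes. I'll move above the open end of the tray first, with the tool x axis along the box x axis.

Careful with the scale: shifts go in shares of 800 mm and turns go in shares of 45 degrees. That gives: -260 mm is -0.325, -106 mm is -0.1325, 41 degrees is 0.9111.

Call:
drive_tool(targets=[-0.0175,-0.0125,0,0.0444,-0.0513,-0.0363,0,0.1333,-0.0938,-0.0663,0,0.2444,-0.1413,-0.0988,0,0.3556,-0.1875,-0.1325,0,0.4667,-0.235,-0.165,0,0.6,-0.2825,-0.1988,0,0.7556,-0.325,-0.2275,0,0.9111], grip=60)

```text
t: 0.9
position: [409.0, 231.9, 238.6]
ee_rot: [-3.142, 0.001, 1.954]
force: [0.6, 0.3, 0.5]
grip_width: 60.2
finger_force: 0.0
```

```bash
cat >g.py <<'E'
from h import *
from cell import *
s=read_state();p=s["position"];Rt=R.from_euler("xyz",s["ee_rot"])
S=np.array([418.3,281.2,0]);RB=R.from_euler("z",105.4,degrees=True)
print("t",s["t"],"box xyz",RB.inv().apply(p-S).round(1),"ee",s["ee_rot"].round(3),"turn to do",np.degrees(s["ee_rot"][2]).round(2)-105.4,"F",RB.inv().apply(s["force"]).round(2),"w",s["grip_width"])
def to(b): return Rt.inv().apply(S+RB.apply(b)-p).round(1)
E
python3 -c "
from g import *
print(to([-140,0,238]))"
```

```text
t 0.9 box xyz [-45.1  22.1 238.6] ee [-3.142e+00  1.000e-03  1.954e+00] turn to do 6.559999999999988 F [ 0.09 -0.7   0.51] w 60.216086276617595
[-96.9  11.1   0.7]
```

In the tool's units: -97 mm is -0.1213, -94 mm is -0.1175, 6.6 degrees is 0.1467.

Call:
drive_tool(targets=[-0.0275,0.0038,0,0.0444,-0.055,0.0075,0,0.0889,-0.0813,0.01,0,0.1333,-0.1025,0.0125,0,0.1467,-0.1175,0.0138,0,0.1467,-0.1213,0.0138,0,0.1467,-0.1213,0.0138,0,0.1467,-0.1213,0.0138,0,0.1467])

```text
t: 1.7
position: [455.3, 149.6, 238.6]
ee_rot: [-3.141, -0.0, 1.846]
force: [-0.1, 0.1, 0.2]
grip_width: 60.3
finger_force: 0.0
```

```bash
python3 -c "
from g import *
print(to([-140,0,113.5]))"
```

```text
t 1.7 box xyz [-136.7   -0.7  238.6] ee [-3.141 -0.     1.846] turn to do 0.37999999999999545 F [0.13 0.11 0.17] w 60.25641610864836
[ -3.4  -0.7 125.1]
```

In the tool's units: 125 mm is 0.1563, 121 mm is 0.1513, 0.4 degrees is 0.0089.

Call:
drive_tool(targets=[-0.005,0,0.0188,0.0089,-0.005,-0.0009,0.05,0.0089,-0.005,-0.0009,0.0813,0.0089,-0.005,-0.0009,0.1125,0.0089,-0.005,-0.0009,0.1375,0.0089,-0.005,-0.0009,0.1513,0.0089,-0.005,-0.0009,0.1563,0.0089,-0.005,-0.0009,0.1563,0.0089])

```text
t: 2.5
position: [456.0, 145.6, 113.8]
ee_rot: [-3.141, -0.0, 1.84]
force: [0.0, -0.6, 0.1]
grip_width: 59.9
finger_force: 0.0
```

```bash
python3 - <<'E'
from g import *
import cv2
o=[]
for n,(r,c) in {"top":(160,200),"side":(150,180)}.items():
    o.append(cv2.resize(get_image(n)["img"][r:r+150,c:c+133,::-1],None,fx=3,fy=3,interpolation=2))
cv2.imwrite("pics/p1.png",np.hstack(o))
E
```

```text
t 2.5 box xyz [-140.8   -0.3  113.8] ee [-3.141 -0.     1.84 ] turn to do 0.0 F [-0.61  0.15  0.1 ] w 59.89649316492129
```

View pics/p1.png

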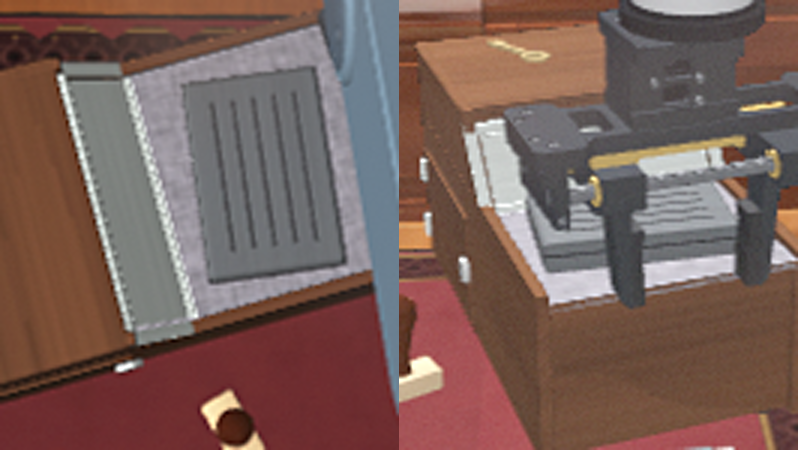

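The left half shows the drive undisturbed. The right half shows both fingertips just before the tray's open end, at about (630,295) and (752,280), clear of the felt. Now I push slowly.

In the tool's units: 30 mm is 0.0375, 27 mm is 0.0338.

Call:
drive_tool(targets=[0.005,0,0,0,0.0113,0,0,0,0.0175,0,0,0,0.0225,0,0,0,0.0263,0,0,0,0.03,0,0,0,0.0338,0,0,0,0.0375,0,0,0])

```text
t: 3.4
position: [448.2, 174.3, 113.7]
ee_rot: [3.141, 0.0, 1.839]
force: [1.1, -0.8, -0.0]
grip_width: 59.9
finger_force: 0.4
```

Call:
drive_tool(targets=[0.0038,0,0,0,0.0075,0,0,0,0.0113,0,0,0,0.015,0,0,0,0.0188,0,0,0,0.0225,0,0,0,0.0263,0,0,0,0.03,0,0,0])

```text
t: 4.2
position: [441.7, 197.5, 113.7]
ee_rot: [-3.142, 0.0, 1.839]
force: [1.1, -1.6, 0.0]
grip_width: 59.7
finger_force: 0.8
```

```bash
python3 - <<'E'
from g import *
import cv2
o=[]
for n,(r,c) in {"top":(160,200),"side":(150,180)}.items():
    o.append(cv2.resize(get_image(n)["img"][r:r+150,c:c+133,::-1],None,fx=3,fy=3,interpolation=2))
cv2.imwrite("pics/p2.png",np.hstack(o))
E
```

```text
t 4.2 box xyz [-87.   -0.3 113.7] ee [-3.142  0.     1.839] turn to do -0.030000000000001137 F [-1.83 -0.59  0.02] w 59.711059919592
```

View pics/p2.png

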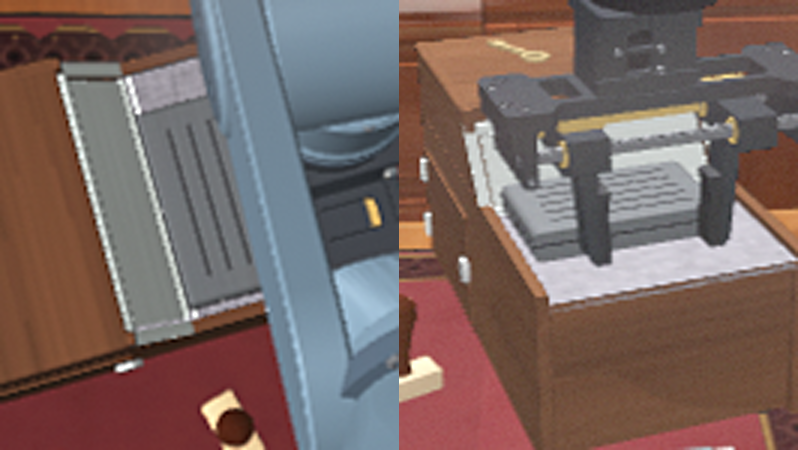

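The drive is now square to the sill, with its front edge at the flap foot (about (135,115)–(188,305)). Side gaps are roughly 20 mm on the right and 10 mm on the left, and both fingers are bearing. I'll carry on pushing.

In the tool's units: 24 mm is 0.03, 21 mm is 0.0263.

Call:
drive_tool(targets=[0.0038,0,0,0,0.0075,0,0,0,0.0113,0,0,0,0.015,0,0,0,0.0188,0,0,0,0.0225,0,0,0,0.0263,0,0,0,0.03,0,0,0])

```text
t: 5.1
position: [435.3, 220.7, 113.7]
ee_rot: [-3.141, 0.0, 1.839]
force: [-0.5, -1.4, -0.0]
grip_width: 59.9
finger_force: 0.5
```

In the tool's units: 22 mm is 0.0275, 20 mm is 0.025.

Call:
drive_tool(targets=[0.0038,0,0,0,0.0075,0,0,0,0.0113,0,0,0,0.015,0,0,0,0.0188,0,0,0,0.0225,0,0,0,0.025,0,0,0,0.0275,0,0,0])

```text
t: 5.9
position: [429.6, 241.8, 113.8]
ee_rot: [3.141, 0.0, 1.839]
force: [-0.4, -1.6, 2.0]
grip_width: 59.9
finger_force: 0.9
```

```bash
python3 - <<'E'
from g import *
import cv2
o=[]
for n,(r,c) in {"top":(160,200),"side":(150,180)}.items():
    o.append(cv2.resize(get_image(n)["img"][r:r+150,c:c+133,::-1],None,fx=3,fy=3,interpolation=2))
cv2.imwrite("pics/p3.png",np.hstack(o))
E
```

```text
t 5.9 box xyz [-41.   -0.4 113.8] ee [3.141 0.    1.839] turn to do -0.020000000000010232 F [-1.47  0.81  2.05] w 59.877408908247524
```

View pics/p3.png

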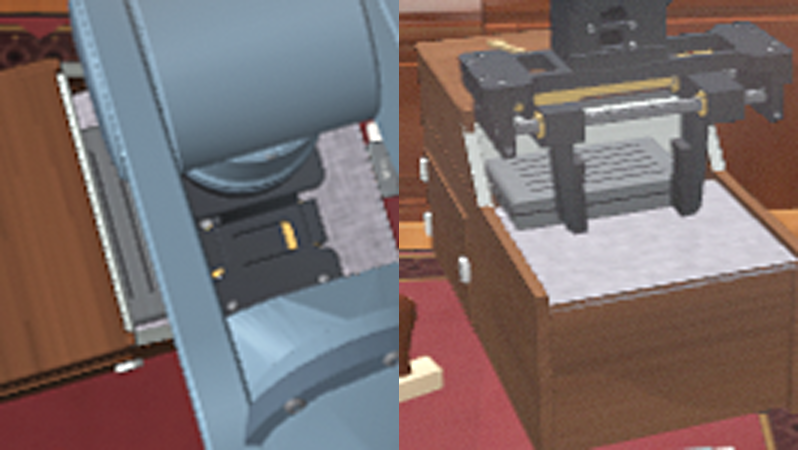

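The drive is halfway through the opening with the flap swung in. Its rear face at about (570,215) is still against the fingers and just starting to tilt. The force is small, so I continue.

In the tool's units: 23 mm is 0.0288, 20 mm is 0.025.

Call:
drive_tool(targets=[0.0025,0,0,0,0.0063,0,0,0,0.01,0,0,0,0.0138,0,0,0,0.0175,0,0,0,0.0213,0,0,0,0.025,0,0,0,0.0288,0,0,0])

```text
t: 6.8
position: [423.4, 264.1, 113.7]
ee_rot: [3.142, -0.0, 1.839]
force: [0.5, -0.6, -0.6]
grip_width: 60.0
finger_force: 0.2
```

In the tool's units: 16 mm is 0.02, 14 mm is 0.0175.

Call:
drive_tool(targets=[0.0025,0,0,0,0.005,0,0,0,0.0075,0,0,0,0.01,0,0,0,0.0125,0,0,0,0.015,0,0,0,0.0175,0,0,0,0.02,0,0,0])

```text
t: 7.6
position: [419.2, 279.4, 113.8]
ee_rot: [3.142, -0.0, 1.839]
force: [-0.2, -1.6, 0.3]
grip_width: 59.8
finger_force: 0.2
```

```bash
python3 - <<'E'
from g import *
import cv2
cv2.imwrite("pics/p4.png",cv2.resize(get_image("side")["img"][150:300,180:313,::-1],None,fx=4,fy=4,interpolation=2))
E
```

```text
t 7.6 box xyz [ -1.9  -0.4 113.8] ee [ 3.142 -0.     1.839] turn to do -0.030000000000001137 F [-1.46  0.59  0.34] w 59.76348462538239
```

View pics/p4.png

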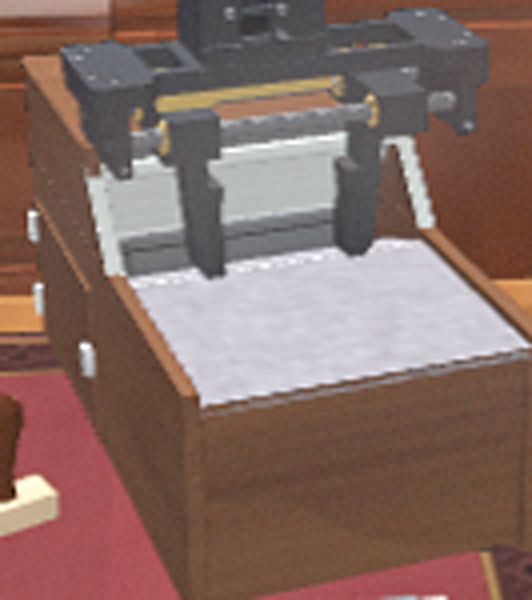

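The drive's rear face, (125,255)–(340,225), is just past the sill with the flap resting on it. The fingers have about 20 mm left to the limit.

In the tool's units: 15 mm is 0.0188, 14 mm is 0.0175.

Call:
drive_tool(targets=[0.0025,0,0,0,0.005,0,0,0,0.0075,0,0,0,0.01,0,0,0,0.0125,0,0,0,0.015,0,0,0,0.0175,0,0,0,0.0188,0,0,0])

```text
t: 8.45
position: [415.2, 293.9, 113.7]
ee_rot: [-3.142, -0.0, 1.839]
force: [0.1, -0.0, -0.3]
grip_width: 59.9
finger_force: 0.1
```

```bash
python3 - <<'E'
from g import *
import cv2
cv2.imwrite("pics/p5.png",cv2.resize(get_image("side")["img"][150:300,180:313,::-1],None,fx=4,fy=4,interpolation=2))
E
```

```text
t 8.45 box xyz [ 13.1  -0.4 113.7] ee [-3.142 -0.     1.839] turn to do -0.030000000000001137 F [-0.03 -0.09 -0.34] w 59.89297986335438
```

View pics/p5.png

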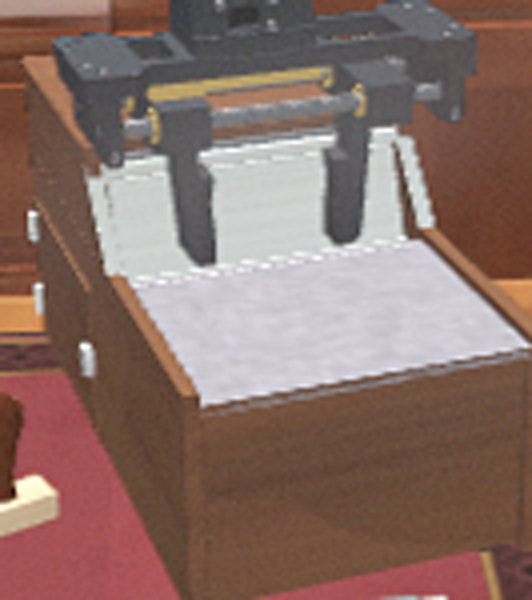

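The drive is no longer visible and the contact force is zero, so it has dropped; the flap now leans on the fingertips at (200,262) and (345,240). I'll push 3 mm more for certainty, then draw straight back out.

In the tool's units: -16 mm is -0.02, -12 mm is -0.015.

Call:
drive_tool(targets=[0.0025,0,0,0,0.0038,0,0,0,0.0025,0,0,0,-0.0013,0,0,0,-0.005,0,0,0,-0.01,0,0,0,-0.015,0,0,0,-0.02,0,0,0])

```text
t: 9.3
position: [419.6, 277.9, 113.7]
ee_rot: [3.142, 0.0, 1.839]
force: [0.0, -0.1, 0.3]
grip_width: 59.8
finger_force: 0.0
```

In the tool's units: -60 mm is -0.075, -47 mm is -0.0588.

Call:
drive_tool(targets=[-0.005,0,0,0,-0.01,0,0,0,-0.015,0,0,0,-0.0213,0,0,0,-0.0313,0,0,0,-0.0438,0,0,0,-0.0588,0,0,0,-0.075,0,0,0])

```text
t: 10.1
position: [435.7, 219.4, 113.7]
ee_rot: [3.142, 0.0, 1.839]
force: [-0.6, -0.3, -0.4]
grip_width: 60.0
finger_force: 0.0
```

In the tool's units: -82 mm is -0.1025, -78 mm is -0.0975.

Call:
drive_tool(targets=[-0.015,0,0,0,-0.0313,0,0,0,-0.05,0,0,0,-0.0688,0,0,0,-0.085,0,0,0,-0.0975,0,0,0,-0.1025,0,0,0,-0.1025,0,0,0])

```text
t: 10.9
position: [457.3, 140.9, 113.7]
ee_rot: [3.142, -0.0, 1.838]
force: [-0.4, -0.6, 0.1]
grip_width: 60.0
finger_force: 0.0
```

In the tool's units: -125 mm is -0.1563, -120 mm is -0.15.

Call:
drive_tool(targets=[0,0,-0.0125,0,0,0,-0.0375,0,0,0,-0.0688,0,0,0,-0.1,0,0,0,-0.1313,0,0,0,-0.15,0,0,0,-0.1563,0,0,0,-0.1563,0])

```text
t: 11.7
position: [457.4, 141.8, 239.6]
ee_rot: [3.14, 0.0, 1.84]
force: [0.6, 0.1, -0.6]
grip_width: 60.2
finger_force: 0.0
```

```bash
python3 - <<'E'
from g import *
import cv2
a=get_image("side")["img"][140:315,170:325,::-1];b=get_image("top")["img"][160:305,130:345,::-1]
a=cv2.resize(a,None,fx=2.5,fy=2.5,interpolation=2);b=cv2.resize(b,None,fx=1.85,fy=1.85,interpolation=2)
o=np.zeros((a.shape[0],a.shape[1]+b.shape[1],3),np.uint8);o[:,:a.shape[1]]=a;o[:b.shape[0],a.shape[1]:]=b
cv2.imwrite("pics/p6.png",o)
E
```

```text
t 11.7 box xyz [-144.7   -0.7  239.6] ee [3.14 0.   1.84] turn to do 0.009999999999990905 F [-0.03 -0.65 -0.63] w 60.154715447792945
```

View pics/p6.png

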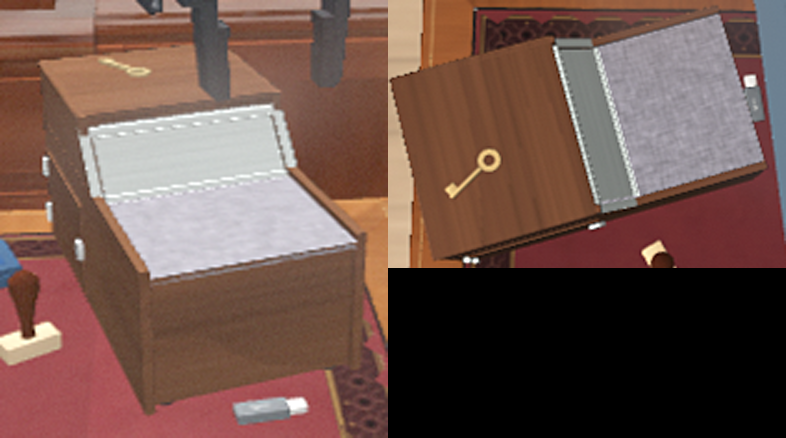

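The tray is empty and the flap lies shut at the sill, (110,200)–(290,172) in the side half. The key at (475,172) and the stick at (270,410) are unmoved. I'll hand in.

```bash
python3 -c "
from cell import *
print(close_job())"
```

```text
the job is handed in; nothing more can be done
None
```

The backup drive was pushed through the opening and dropped into the box, the flap closed behind it, the memory stick and key look unmoved in the final pictures, and the job was handed in at about 12 s.

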